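# Seat the ribbon spool and hold the tensioner open

## Robot

A 6-joint arm with a two-finger parallel gripper is mounted at the origin on the work surface; the furniture and walls round the work are solid. World frame = base frame: x ahead of the robot, y to its left, z up, the work surface at z = 0. Lengths are in m, angles in degrees, forces in N, time in s.
With the tool pointing down it reaches from about 0.375 to 0.9 m from the base axis. Payload 3.1 kg.
Tool frame: the origin (TCP) lies at the centre of the arm's flange, where the gripper is bolted on; the fingertips stand 182 mm ahead of it and the grasp point (between the pads) lies 164 mm ahead of it; x points along the fingers, z is the direction in which the jaws open and shut, and the axes are right-handed (so a half turn about x gives the same grasp; the last joint's range is limited). The gripper opens to 87 mm and grips with 3 to 60 N. Pads are 19 mm wide; open, the fingers measure 117 mm over their backs; the gripper's body (75 mm by 190 mm) begins 51 mm behind the grasp point.
Start: joints at [53.314, 30.224, 82.088, -0, 67.689, -10.227], TCP at [0.278, 0.56, 0.405] pointing down, gripper open.
Joint ranges: [-176.69, 176.69], [-43.24, 126.21], [12.49, 139.97], [-82, 262], [0, 151.66], [-163.58, 163.58]. Speed limits (degrees/s): [159.86, 159.86, 180, 180, 180, 180].

## Interface

Orientations are given as a 3x3 rotation matrix whose columns are the frame's x, y, z axes.
In Python, from rig import bot gives the robot as it stands.
- The arm moves only by the shell command python3 -m crank 'ROWS' [OPENING]. ROWS is JSON, a list of rows, each an object with "offset": the shift along the tool's x, y, z in m, a list of three; "spin": the turn about the tool's x in rad. A call has 1 to 12 rows; each row shifts and turns the commanded pose from where the row before left it, along the tool's axes as they then stand; what a row does not reach is not made up. A row lasts 1/10 s, in which the tool goes at most 50 mm and 8.59 degrees, less where a joint would pass 70% of its speed; a pose out of reach is approached as far as the arm can. A call is refused whole if a number of a shift passes 0.05 or a number of a turn 0.15, either way. A call with a gripper value outside its range is refused whole. OPENING is the finger opening in m, from 0 to 0.087, set as the call begins (- or left out, the last holds). The fingers move at their own pace and stop on an object; the grip force is fixed at half the most. Time passes only in rows, so rows that do not move let the fingers close. It gives the time, the measured TCP pose, the force and the opening at its end, in the units of the state.
- bot.read_state(): the state, without advancing time (a new reading comes with each control period).
- bot.capture(name): name is "scene" or "top" or "wrist"; returns a dict with "pixels" (400x640x3 uint8, blue, green, red), "depth" (400x640 float32, m along the optical axis (not along the pixel's ray), 0 where there is no reading), "K" (3x3 intrinsics, pixels), "k1" (the pictures are not rectified: a ray, as slopes to the right and down, at radius r is drawn at 1 + k1 r^2 times it, then the intrinsics apply), "world_to_cam" (4x4, takes a point from world to camera coordinates). Camera axes: x right, y up, looking along -z (the intrinsics and any distortion apply to the point x, -y, -z); pixel columns grow to the right and rows downward; lengths in m; the calibration is good to about 2 mm. A picture is of the moment at which its call begins.
- bot.hand_in(): hands the job in, once; it reports no verdict.
Trained networks look in a picture, given as the dict that the camera call returned (one of the last four; its "shot" number tells which), for a name from the list of things; names that differ only in an ending like _2 or _b are one class to them, and where a whole thing is asked for, a point or a joint stands for the part that bears it (a point fixed in the world has none). Each returns a list of dicts, best first, with "p" (0 to 1); they miss things now and then, are a little off and sometimes report something else, mostly with a low value. They report only what shows in the picture. A call takes as long as a camera call.
- bot.regions_of(label, picture): "region" (400x640 bool, what is visible of it) and "extent" ([centre column, centre row, width, height] in pixels, round what is visible of it).
The state is a dict: "time_s": time; "joint_positions": joint angles; "qvel": joint speeds; "tau": joint torques, N m; "position": TCP position; "tcp_rot": TCP orientation; "force": force on the tool from outside, world axes, zero at the start; "moment": the same for the moment, N m; "opening": opening from 0.0 (shut) to 1.0 (fully open).
Only numpy, scipy, OpenCV 4.12 (cv2) and the standard library are available. Lean on these libraries where they do the work, as an engineer would, in place of code of your own. Each camera call takes 0.05 s, during which the arm holds its last target.

## Task

Get the ribbon feed jig ready for threading: first slide the loose green ribbon spool on its deck snug against both aluminium stops (the far one and the left one). Then push the red thumb tab of the sprung blue tensioner arm back past its ratchet click, a little further so that the spring bears on your fingers and not on the pawl, and finish while still holding it there; leave the tin and the red ribbon roll where they are.

Things in the scene. Friction and masses are not known exactly. Their poses are not given: they have to be found in the camera images.
- feed_jig: fixed grey plate, 210 mm (its x) by 340 mm (its y), 8 mm thick; origin at the centre of its underside on the table; x points away from the robot at yaw 0, y to the left. It carries the two stops at the far left and the tensioner on the right
- spool: loose spool of green ribbon with white flanges lying flat on the deck, a solid disc 91 mm across and 20 mm high, 80 g; origin at the centre of its underside. Seated, it lies on the deck and touches both stops
- spool_seat (a point): point on the deck top where the centre of the spool's underside lies when the spool touches both stops (jig frame 40, 85, 8 mm); axes as the jig's. Far stop: aluminium bar, face 45 mm on in +x, from 70 mm on the -y side to 55 mm on the +y side; left stop: bar, face 45 mm on in +y, from 60 mm on the -x side to 55 mm on the +x side. Both 16 mm high above the deck
- tensioner_pivot (a point): pivot axis (vertical) of the tensioner arm, at deck-top height (jig frame 72, -125, 8 mm); axes as the jig's. The dark pawl guide stands 56 to 90 mm from it in +y, 30 mm wide, 24 mm high above the deck; the pawl's black knob just beyond, at 91 mm, is 31 mm high
- tensioner (a joint): angle of the sprung arm (rad). 0 = rest: the arm points from the pivot 0.40 rad to the left of the jig's -x; grows as it is pushed right, counterclockwise from above. The spring pushes back with about 3 N at the tab at rest, 6.5 N at 0.7; the ratchet ramp adds 1 to 2 N. The pawl has clicked in by 0.62 and catches the arm at 0.59 if let go; end stop 0.85; a good angle to hold is 0.74
- thumb_tab (a point): upright red tab at the end of the blue arm: 34 mm long (its x, outward along the arm), 6 mm thick (its y), top 39 mm above this point. This point lies on its mid-plane 125 mm from the pivot, 32 mm above the table, level with the bar's top. Push its -y (left) face towards its +y, tangent to the swing. A white idler roller, 25 mm across, stands 45 mm nearer the pivot, 25 mm high above the bar
- pawl (a joint): lift of the brass sprung pawl slider (m): 0 = down, about 0.006 on top of the tooth, back to 0 once clicked
- small_tin: bystander: dark red tin with yellow lid, 66 mm across, 57 mm high, left of the jig; origin under its centre
- ribbon_roll: bystander: red ribbon roll lying flat, 60 mm across, 16 mm high, left of the jig, beyond the tin; origin under its centre

How it is judged (in metres and radians):
On the way, in this order (a step that is already met when the one before it is completed fails the run):
1. the spool lies against both stops while the tensioner is still forward (x of spool in the frame of spool_seat above -0.003 m and y of spool in the frame of spool_seat above -0.003 m and angle between spool's own z axis and vertical below 0.08 rad and value of joint tensioner below 0.3 rad), for 0.2 s.
2. the arm has passed the click: the pawl has dropped behind the tooth (value of joint tensioner above 0.61 rad and value of joint pawl below 0.002 m), for 0.1 s.
At the end, for the whole second after the job is handed in: The spool lies flat within 3 mm of both stops, the tensioner stands still beyond 0.61 rad with the pawl dropped (less than 2 mm lifted), and the robot's fingers still press on the thumb tab with more than 2.5 N (all of step 2 and x of spool in the frame of spool_seat above -0.003 m and y of spool in the frame of spool_seat above -0.003 m and angle between spool's own z axis and vertical below 0.08 rad and velocity of joint tensioner between -0.1 and 0.1 rad/s and contact force between the fingers and tensioner above 2.5 N); the arm keeps its last pose, push and grip.
It fails at once if the tin is shifted by more than 3 cm (distance of small_tin from where it was at the start of the episode above 0.03 m).
It fails at once if the red ribbon roll is shifted by more than 3 cm (distance of ribbon_roll from where it was at the start of the episode above 0.03 m).
It also fails if it takes over 48 s, if anything falls off the work surface, if the arm or the gripper's body presses on something with over 40 N, if the wrist force passes 120 N, or if a joint passes its speed limit or range.

## Working session

There is one attempt and no reset: what is moved stays moved. The work goes in short steps, Python scripts to look and compute and a shell command to move; the robot and the scene stay as the last step left them, time stands still between calls to the robot, and variables do not carry over. Pictures are saved under pics/ and viewed, and the job is handed in when it is done.

```bash
ls; mkdir -p pics; python3 - <<'E'
from rig import bot
import cv2,numpy as np,pickle
s=bot.read_state();print({k:np.round(v,3).tolist() for k,v in s.items()})
for n in("scene","top","wrist"):
    c=bot.capture(n);cv2.imwrite(f"pics/{n}0.png",c["pixels"]);pickle.dump(c,open(f"{n}0.pkl","wb"))
    print(n,c["K"].tolist(),c["k1"],np.round(c["world_to_cam"],3).tolist())
E
```

```text
pics
{'time_s': 0.0, 'joint_positions': [53.313, 30.278, 82.156, -0.001, 67.691, -10.227], 'qvel': [0.094, -0.094, 0.054, -0.036, -0.107, 0.008], 'tau': [-0.001, -44.004, -17.659, 0.063, 0.058, -0.0], 'position': [0.278, 0.559, 0.404], 'tcp_rot': [[-0.001, -0.895, 0.446], [-0.002, 0.446, 0.895], [-1.0, 0.0, -0.002]], 'force': [-1.062, 0.312, 0.204], 'moment': [0.029, -0.018, -0.046], 'opening': 0.996}
scene [[458.7220640458815, 0.0, 316.8166667854444], [0.0, 458.7220640458815, 201.94057688795587], [0.0, 0.0, 1.0]] -0.09234393737242434 [[0.91, -0.414, 0.016, -0.462], [0.189, 0.45, 0.873, -0.133], [-0.368, -0.791, 0.488, -0.866], [0.0, 0.0, 0.0, 1.0]]
top [[364.9146443773241, 0.0, 319.5065050619885], [0.0, 364.9146443773241, 196.6686713814111], [0.0, 0.0, 1.0]] -0.03926337859307966 [[0.035, -0.999, 0.0, -0.022], [0.976, 0.034, 0.213, -0.529], [-0.213, -0.007, 0.977, -0.813], [0.0, 0.0, 0.0, 1.0]]
wrist [[278.15488484375766, 0.0, 320.08975532648765], [0.0, 278.15488484375766, 196.29925912617122], [0.0, 0.0, 1.0]] -0.023283704901929183 [[0.447, 0.895, -0.002, -0.624], [-0.86, 0.429, -0.276, 0.033], [-0.247, 0.125, 0.961, -0.391], [0.0, 0.0, 0.0, 1.0]]
```

View pics/top0.png

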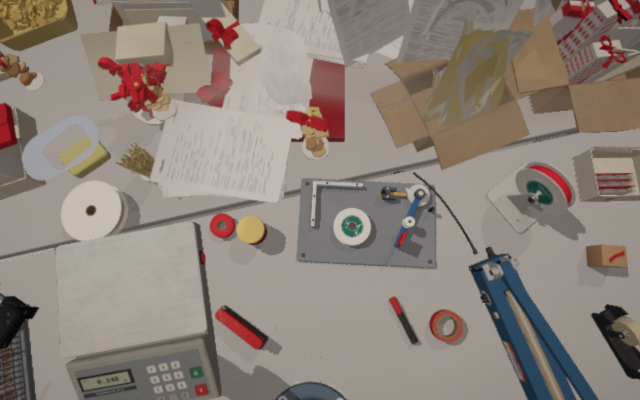

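View pics/scene0.png

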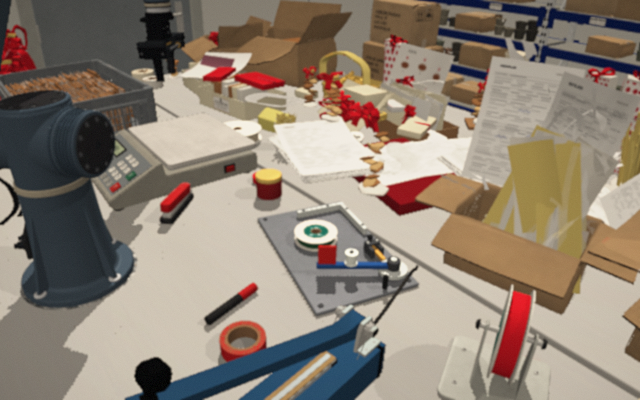

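The top view shows the jig at about (298–440, 178–268), the spool at (352,228), the tin at (251,230), the roll at (222,225), and the red tab near (403,238). The pivot is near (420,195). Next I'll measure these.

```bash
cat > h.py <<'E'
import numpy as np,cv2
def rays(c,uv):
    uv=np.asarray(uv,float).reshape(-1,2);K=c["K"];d=(uv-[K[0,2],K[1,2]])/[K[0,0],K[1,1]]
    s=d.copy()
    for _ in range(20): s=d/(1+c["k1"]*(s**2).sum(1,keepdims=True))
    return s
def onz(c,uv,z):
    s=rays(c,uv);M=c["world_to_cam"];R=M[:3,:3];o=-R.T@M[:3,3]
    w=np.c_[s[:,0],-s[:,1],-np.ones(len(s))]@R
    return o+w*((z-o[2])/w[:,2])[:,None]
def cloud(c,m):
    v,u=np.nonzero(m&(c["depth"]>0));s=rays(c,np.c_[u,v]);d=c["depth"][v,u][:,None]
    M=c["world_to_cam"];R=M[:3,:3]
    return (np.c_[s[:,0],-s[:,1],-np.ones(len(s))]*d-M[:3,3])@R
def proj(c,P):
    M=c["world_to_cam"];p=np.asarray(P).reshape(-1,3)@M[:3,:3].T+M[:3,3]
    s=np.c_[p[:,0],-p[:,1]]/-p[:,2:];s=s*(1+c["k1"]*(s**2).sum(1,keepdims=True))
    return s*[c["K"][0,0],c["K"][1,1]]+[c["K"][0,2],c["K"][1,2]]
E
python3 - <<'E'
from rig import bot
from h import *
for n in("top","scene"):
    c=bot.capture(n)
    for l in("feed_jig","spool","thumb_tab","tensioner","pawl","small_tin","ribbon_roll"):
        r=bot.regions_of(l,c)
        for q in r[:2]:
            P=cloud(c,q["region"])
            print(n,l,round(q["p"],2),np.round(q["extent"]),q["region"].sum(),np.round(np.median(P,0),3) if len(P) else None, np.round(np.percentile(P,[2,98],axis=0),3).tolist() if len(P) else None)
        if l=="feed_jig" and r:
            m=r[0]["region"].astype(np.uint8)
            k=cv2.findContours(m,0,1)[0];k=max(k,key=cv2.contourArea)
            b=cv2.boxPoints(cv2.minAreaRect(k));print(b.tolist())
            w=onz(c,k[:,0],0.008)[:,:2].astype(np.float32)
            print("rect",cv2.minAreaRect(w*1000))
E
```

```text
top feed_jig 0.47 [251. 230.  31.  28.] 679 [0.443 0.154 0.056] [[0.416, 0.126, 0.009], [0.475, 0.186, 0.06]]
[[231.00003051757812, 230.00003051757812], [250.00003051757812, 211.00003051757812], [271.0000305175781, 232.00003051757812], [252.00003051757812, 251.00003051757812]]
rect ((447.3320007324219, 163.2391815185547), (75.21831512451172, 65.6232681274414), 47.88884735107422)
top spool 0.82 [350. 229.  38.  41.] 1141 [ 0.465 -0.084  0.027] [[0.424, -0.128, 0.007], [0.507, -0.042, 0.031]]
top thumb_tab 0.56 [412. 215.  34.  60.] 602 [ 0.535 -0.233  0.032] [[0.427, -0.271, 0.019], [0.573, -0.191, 0.07]]
top tensioner 0.88 [409. 216.  34.  63.] 780 [ 0.529 -0.231  0.031] [[0.423, -0.274, 0.007], [0.575, -0.191, 0.07]]
top pawl 0.58 [350. 228.  34.  38.] 1000 [ 0.464 -0.083  0.028] [[0.424, -0.121, 0.01], [0.505, -0.044, 0.031]]
top pawl 0.54 [220. 228.  25.  25.] 441 [0.459 0.235 0.015] [[0.433, 0.208, -0.0], [0.484, 0.263, 0.018]]
top small_tin 0.56 [251. 228.  30.  28.] 681 [0.444 0.154 0.056] [[0.416, 0.126, 0.012], [0.475, 0.186, 0.06]]
top ribbon_roll 0.67 [222. 228.  22.  26.] 
[... 342 characters left out ...]
8359375]]
rect ((481.47198486328125, -129.2539520263672), (344.9990234375, 219.55162048339844), 88.71892547607422)
scene spool 0.65 [314. 237.  42.  30.] 1033 [ 0.46  -0.093  0.026] [[0.423, -0.125, 0.007], [0.505, -0.046, 0.028]]
scene thumb_tab 0.72 [360. 263.  90.  35.] 1390 [ 0.481 -0.224  0.031] [[0.421, -0.274, 0.015], [0.569, -0.193, 0.069]]
scene tensioner 0.84 [361. 264.  90.  34.] 1460 [ 0.483 -0.224  0.03 ] [[0.422, -0.275, 0.006], [0.569, -0.19, 0.068]]
scene small_tin 0.59 [269. 184.  26.  29.] 746 [0.439 0.136 0.039] [[0.414, 0.125, 0.0], [0.473, 0.182, 0.057]]
scene small_tin 0.42 [335. 260. 158. 116.] 9405 [ 0.468 -0.197  0.007] [[0.377, -0.292, 0.002], [0.574, 0.032, 0.055]]
```

```bash
python3 - <<'E'
from h import *
import pickle
for n in("top","scene"):
    c=pickle.load(open(n+"0.pkl","rb"))
    hsv=cv2.cvtColor(c["pixels"],cv2.COLOR_BGR2HSV)
    H,W=c["depth"].shape
    m=np.ones((H,W),bool);v,u=np.nonzero(m);P=onz(c,np.c_[u,v],0.008).reshape(H,W,3)
    roi=(P[...,0]>.34)&(P[...,0]<.63)&(P[...,1]>-.34)&(P[...,1]<.08)
    g=c["pixels"].max(2)
    print(np.histogram(g[roi],20))
    d=(roi&(g<135)).astype(np.uint8)
    k=cv2.findContours(cv2.morphologyEx(d,cv2.MORPH_OPEN,np.ones((3,3))),0,1)[0];k=max(k,key=cv2.contourArea)
    w=(onz(c,k[:,0],0.008)[:,:2]*1000).astype(np.float32)
    r=cv2.minAreaRect(w);print(n,r)
    im=c["pixels"].copy();cv2.drawContours(im,[k],-1,(0,255,0),1)
    x,y,ww,hh=cv2.boundingRect(k);cr=im[max(y-15,0):y+hh+15,x-15:x+ww+15];cv2.imwrite(f"pics/jig_{n}.png",cv2.resize(cr,None,fx=3.2,fy=3.2))
    print(x,y)
E
```

```text
(array([   6,   13,   22,   30,   62,   89,  457,  978,  423,  562, 1747,
       5816,  432,  338,  399, 5212, 1735,  269,  195,  621]), array([ 21. ,  29.9,  38.8,  47.7,  56.6,  65.5,  74.4,  83.3,  92.2,
       101.1, 110. , 118.9, 127.8, 136.7, 145.6, 154.5, 163.4, 172.3,
       181.2, 190.1, 199. ]))
top ((495.26556396484375, -114.7467041015625), (258.4043884277344, 383.9677429199219), 2.1189305782318115)
287 166
(array([  31,   54,  177,  170,  157,  795,  841,  939,  811,  910, 2278,
       2698,  829,  348,  383,  760, 4613,  182,  218,  520]), array([ 14. ,  25.9,  37.8,  49.7,  61.6,  73.5,  85.4,  97.3, 109.2,
       121.1, 133. , 144.9, 156.8, 168.7, 180.6, 192.5, 204.4, 216.3,
       228.2, 240.1, 252. ]))
scene ((489.9365234375, -260.8969421386719), (159.23678588867188, 188.1743927001953), 71.98596954345703)
316 257
```

```bash
python3 - <<'E'
from h import *
import pickle
c=pickle.load(open("top0.pkl","rb"))
cv2.imwrite("pics/topz.png",cv2.resize(c["pixels"][168:278,288:448],None,fx=5,fy=5,interpolation=cv2.INTER_CUBIC))
E
```

```text
(no output)
```

View pics/topz.png

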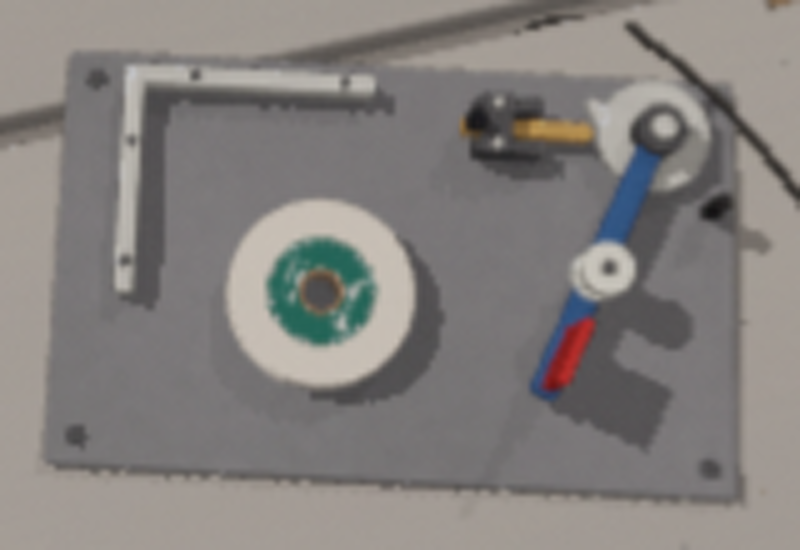

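The crop shows the plate's corners near (70,53), (737,82), (742,498) and (43,462), the L-shaped stops at the far left, the spool centred near (320,292), and the arm from (660,127) to the tab near (570,355).

```bash
cat >> h.py <<'E'
def z2p(z): return np.asarray(z,float)/5+[288,168]-0.4
E
python3 - <<'E'
from h import *
import pickle
from scipy.optimize import least_squares
c=pickle.load(open("top0.pkl","rb"))
J=np.array([[105,170,8],[105,-170,8],[-105,-170,8],[-105,170,8],[85,130,24],[-20,130,24],[85,15,24],[72,-125,40]])/1e3
Z=z2p([[70,53],[737,82],[742,496],[43,460],[148,93],[135,292],[374,97],[663,128]])
def f(p,idx):
    x,y,a=p;R=np.array([[np.cos(a),-np.sin(a),0],[np.sin(a),np.cos(a),0],[0,0,1]])
    return (proj(c,J[idx]@R.T+[x,y,0])-Z[idx]).ravel()
for idx in([0,1,2,3],[4,5,6],[0,1,2,3,4,5,6],list(range(8))):
    r=least_squares(f,[.48,-.13,0],args=(idx,),loss='soft_l1');print(np.round(r.x,4),np.degrees(r.x[2]).round(2),np.round(f(r.x,idx),1).tolist())
x,y,a=r.x;np.save("jig.npy",r.x)
R=np.array([[np.cos(a),-np.sin(a)],[np.sin(a),np.cos(a)]])
sp=onz(c,z2p([[320,291]]),.028)[0];sj=(sp[:2]-[x,y])@R
print("spool",sp,"jig",sj)
print("seat world",R@[.04,.085]+[x,y],"pivot",R@[.072,-.125]+[x,y])
piv=np.array([.072,-.125])
for th in(0,.3,.62,.74):
    b=np.pi-.4+th;t=piv+.125*np.array([np.cos(b),np.sin(b)]);print(th,t,R@t+[x,y])
t=onz(c,z2p([[586,322],[556,388]]),.070);print("tab top ends?",t,(t[:,:2]-[x,y])@R)
hsv=cv2.cvtColor(c["pixels"],cv2.COLOR_BGR2HSV)
E
```

```text
[ 0.482  -0.1243 -0.0158] -0.9 [0.1, -1.2, -0.2, -0.3, -0.0, 0.5, 0.2, 0.7]
[ 0.4795 -0.1244 -0.0111] -0.63 [-0.5, -1.2, 0.0, 0.8, 0.4, 0.1]
[ 0.4807 -0.1243 -0.0127] -0.73 [-0.1, -0.5, -0.3, -0.1, 0.1, 0.8, 0.3, 1.4, -0.5, -1.7, 0.0, 0.2, 0.4, -0.4]
[ 0.4806 -0.1242 -0.0129] -0.74 [-0.1, -0.5, -0.4, -0.0, 0.1, 0.8, 0.2, 1.5, -0.5, -1.7, -0.1, 0.3, 0.4, -0.3, 0.4, -0.2]
spool [ 0.4660963 -0.083721   0.028    ] jig [-0.01502411  0.04024759]
seat world [ 0.52169383 -0.039683  ] pivot [ 0.55097886 -0.25007878]
0 [-0.04313262 -0.07632271] [ 0.43648454 -0.19991853]
0.3 [-0.05237552 -0.11252082] [ 0.42677489 -0.23599425]
0.62 [-0.04998718 -0.1522787 ] [ 0.42864953 -0.27577966]
0.74 [-0.04584433 -0.16668589] [ 0.43260595 -0.29023915]
tab top ends? [[ 0.45009796 -0.20311228  0.07      ]
 [ 0.41932196 -0.18896531  0.07      ]] [[-0.02947909 -0.07934036]
 [-0.06043524 -0.06559207]]
```

```bash
python3 -m crank '[{"offset":[0,-0.021,-0.028]},{"offset":[0,-0.021,-0.028]},{"offset":[0,-0.021,-0.028]},{"offset":[0,-0.021,-0.028]},{"offset":[0,-0.021,-0.028]},{"offset":[0,-0.021,-0.028]},{"offset":[0,-0.021,-0.028]},{"offset":[0,-0.021,-0.028]},{"offset":[0,-0.021,-0.028]},{"offset":[0,-0.021,-0.028]}]' 0.05
```

```text
$[0]: bad value
```

```bash
python3 -m crank '[{"offset":[0,-0.021,-0.028]},{"offset":[0,-0.021,-0.028]},{"offset":[0,-0.021,-0.028]},{"offset":[0,-0.021,-0.028]},{"offset":[0,-0.021,-0.028]},{"offset":[0,-0.021,-0.028]},{"offset":[0,-0.021,-0.028]},{"offset":[0,-0.021,-0.028]},{"offset":[0,-0.021,-0.028]},{"offset":[0,-0.021,-0.028]}]'
```

```text
$[0]: bad value
```

```bash
python3 -m crank '[{"offset":[0.005,0,0],"spin":0.14},{"offset":[0.005,0,0],"spin":0.14},{"offset":[0.005,0,0],"spin":0.14},{"offset":[0.005,0,0],"spin":0.14},{"offset":[0.005,0,0],"spin":0.14},{"offset":[0.005,0,0],"spin":0.14},{"offset":[0.005,0,0],"spin":0.14},{"offset":[0.005,0,0],"spin":0.14},{"offset":[0.005,0,0],"spin":0.14},{"offset":[0.005,0,0],"spin":0.14},{"offset":[0.005,0,0],"spin":0.14},{"offset":[0.005,0,0],"spin":0.14}]'
```

```text
time_s: 2.15
position: [0.2785, 0.5596, 0.3446]
tcp_rot: [[0.0, 0.545, 0.838], [0.0, 0.838, -0.545], [-1.0, 0.0, -0.0]]
force: [0.7, -0.9, 0.1]
opening: 0.999
```

```bash
python3 -m crank '[{"offset":[0,-0.0254,0.0242],"spin":0},{"offset":[0,-0.0254,0.0242],"spin":0},{"offset":[0,-0.0254,0.0242],"spin":0},{"offset":[0,-0.0254,0.0242],"spin":0},{"offset":[0,-0.0254,0.0242],"spin":0},{"offset":[0,-0.0254,0.0242],"spin":0},{"offset":[0,-0.0254,0.0242],"spin":0},{"offset":[0,-0.0254,0.0242],"spin":0},{"offset":[0,-0.0254,0.0242],"spin":0},{"offset":[0,-0.0254,0.0242],"spin":0}]' 0.05
```

```text
time_s: 3.15
position: [0.345, 0.2138, 0.345]
tcp_rot: [[0.001, 0.54, 0.842], [0.0, 0.842, -0.54], [-1.0, 0.001, 0.001]]
force: [0.9, -0.7, 0.2]
opening: 0.574
```

```bash
python3 -m crank '[{"offset":[0,-0.0254,0.0242],"spin":0},{"offset":[0,-0.0254,0.0242],"spin":0},{"offset":[0,-0.0254,0.0242],"spin":0},{"offset":[0,-0.0254,0.0242],"spin":0},{"offset":[0,-0.0254,0.0242],"spin":0},{"offset":[0,-0.0254,0.0242],"spin":0},{"offset":[0,-0.0254,0.0242],"spin":0},{"offset":[0,-0.0254,0.0242],"spin":0},{"offset":[0,-0.0254,0.0242],"spin":0},{"offset":[0,-0.0254,0.0242],"spin":0}]'
python3 -m crank '[{"offset":[0.03,0,0],"spin":0.11},{"offset":[0.03,0,0],"spin":0.11},{"offset":[0.03,0,0],"spin":0.11},{"offset":[0,0,0],"spin":0}]'
python3 - <<'E'
from rig import bot
from h import *
import pickle
s=bot.read_state();print(s["position"],s["joint_positions"])
for n in("top","wrist"):
    c=bot.capture(n);cv2.imwrite(f"pics/{n}1.png",c["pixels"]);pickle.dump(c,open(n+"1.pkl","wb"))
E
```

```text
time_s: 4.15
position: [0.4113, -0.1311, 0.345]
tcp_rot: [[0.001, 0.541, 0.841], [-0.0, 0.841, -0.541], [-1.0, 0.0, 0.001]]
force: [0.9, 0.9, -0.1]
opening: 0.576
time_s: 4.55
position: [0.4104, -0.1294, 0.2523]
tcp_rot: [[-0.006, 0.784, 0.62], [0.004, 0.621, -0.784], [-1.0, -0.002, -0.006]]
force: [-0.7, 0.1, 0.2]
opening: 0.576
[ 0.41042066 -0.12936366  0.25229121] [-3.24424082e+01  3.23960211e+01  1.16948596e+02 -2.88521413e-03
  3.10413948e+01  1.92068982e+01]
```

View pics/wrist1.png

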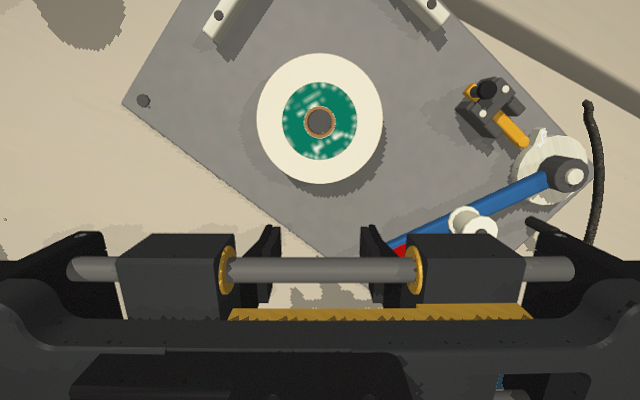

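The wrist view shows the spool centred at (319,119), straight ahead of the two fingers (columns 270 and 370). The red tab, near (400,250), is to the right of the right finger. I'll cross-check the spool position from this view.

```bash
python3 - <<'E'
from h import *
import pickle
c=pickle.load(open("wrist1.pkl","rb"))
p=onz(c,[[319.5,118.5],[257,118],[383,118]],.028);print(p, np.linalg.norm(p[1]-p[2]))
# deck far stop tops ends visible
x,y,a=np.load("jig.npy");R=np.array([[np.cos(a),-np.sin(a)],[np.sin(a),np.cos(a)]])
q=onz(c,[[122,104]],.008)[0,:2];print("left near corner jig",(q-[x,y])@R,"expect -.105,.170")
q=onz(c,[[238,39],[205,31]],.024)[:,:2];print("left stop end (inner) jig",(q-[x,y])@R,"expect x -.02 y .13-.14")
q=onz(c,[[416,17],[448,22]],.024)[:,:2];print("far stop end jig",(q-[x,y])@R,"expect y .015 x .085-.095")
E
```

```text
[[ 0.46846834 -0.08217098  0.028     ]
 [ 0.44105214 -0.0469594   0.028     ]
 [ 0.4969214  -0.11737226  0.028     ]] 0.0898851729173611
left near corner jig [-0.10146465  0.16906904] expect -.105,.170
left stop end (inner) jig [[-0.00702864  0.11794663]
 [-0.01701432  0.13833901]] expect x -.02 y .13-.14
far stop end jig [[0.07899652 0.03341445]
 [0.09062826 0.01473324]] expect y .015 x .085-.095
```

```bash
python3 -m crank '[{"offset":[0.015,0,0],"spin":0},{"offset":[0.015,0,0],"spin":0},{"offset":[0.015,0,0],"spin":0},{"offset":[0.007,0,0],"spin":0},{"offset":[0,0.008,0],"spin":0},{"offset":[0,0.008,0],"spin":0},{"offset":[0,0.006,0],"spin":0},{"offset":[0,0.005,0],"spin":0},{"offset":[0,0.005,0],"spin":0},{"offset":[0,0.005,0],"spin":0}]'
python3 -m crank '[{"offset":[0,0.006,0],"spin":0},{"offset":[0,0.006,0],"spin":0},{"offset":[0,0.006,0],"spin":0},{"offset":[0,0.006,0],"spin":0},{"offset":[0,0.006,0],"spin":0},{"offset":[0,0.006,0],"spin":0},{"offset":[0,0.006,0],"spin":0},{"offset":[0,0.004,0],"spin":0},{"offset":[0,0,0],"spin":0}]'
```

```text
time_s: 5.65
position: [0.4403, -0.1061, 0.203]
tcp_rot: [[-0.0, 0.784, 0.621], [-0.0, 0.621, -0.784], [-1.0, -0.0, -0.0]]
force: [-1.5, -1.5, 2.1]
opening: 0.571
time_s: 6.55
position: [0.4767, -0.0775, 0.2027]
tcp_rot: [[0.001, 0.784, 0.621], [-0.0, 0.621, -0.784], [-1.0, 0.001, 0.001]]
force: [-0.8, -0.1, 0.5]
opening: 0.573
```

```bash
python3 -m crank '[{"offset":[0,0.003,0],"spin":0},{"offset":[0,0.003,0],"spin":0},{"offset":[0,0.002,0],"spin":0},{"offset":[0,0,0],"spin":0}]'
python3 - <<'E'
from rig import bot
from h import *
c=bot.capture("wrist");cv2.imwrite("pics/wrist2.png",c["pixels"])
c=bot.capture("top");cv2.imwrite("pics/topz2.png",cv2.resize(c["pixels"][168:278,288:448],None,fx=5,fy=5,interpolation=cv2.INTER_CUBIC))
E
```

```text
time_s: 6.95
position: [0.4827, -0.0729, 0.2027]
tcp_rot: [[0.0, 0.784, 0.621], [-0.0, 0.621, -0.784], [-1.0, 0.0, 0.0]]
force: [-0.1, -0.7, 0.9]
opening: 0.577
```

View pics/wrist2.png

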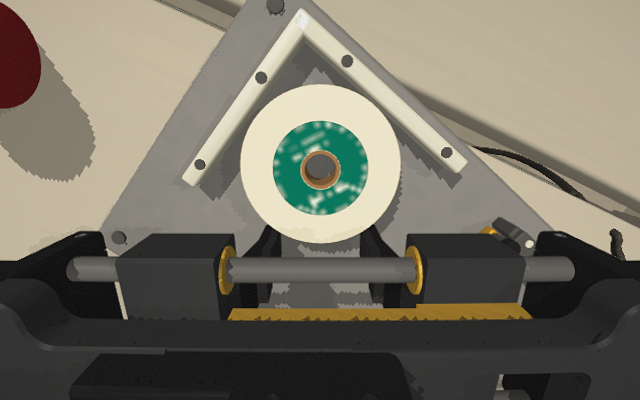

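View pics/topz2.png

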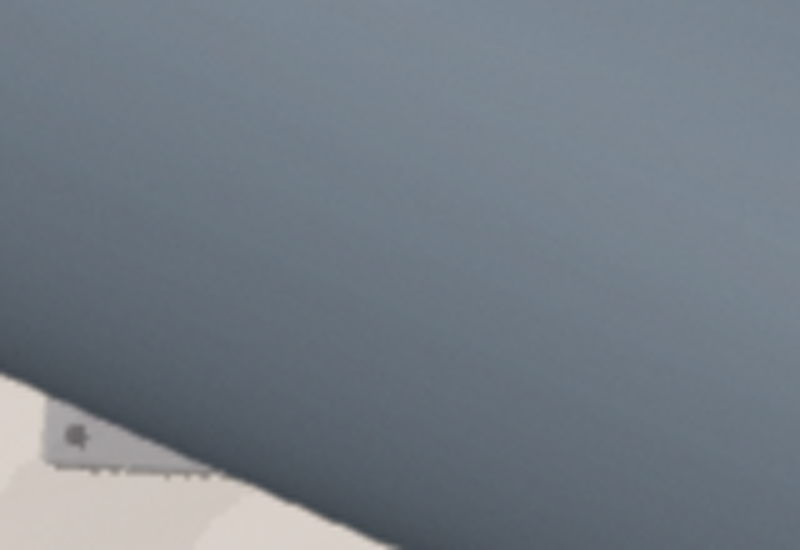

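The wrist view shows the spool at (320,164) between the fingers. It's close to both stops, with a gap of a few mm still showing. The arm hides the jig in the top view. I'll keep pushing in small steps.

```bash
for i in 1 2 ; do python3 -m crank '[{"offset":[0,0.001,0],"spin":0},{"offset":[0,0.001,0],"spin":0},{"offset":[0,0,0],"spin":0}]' | egrep 'posi|force'; done
```

```text
position: [0.484, -0.0717, 0.2027]
force: [-0.2, 0.8, 0.4]
position: [0.4856, -0.0704, 0.2027]
force: [-0.0, 0.2, -0.2]
```

```bash
for i in 1 2 3; do python3 -m crank '[{"offset":[0,0.001,0],"spin":0},{"offset":[0,0.001,0],"spin":0},{"offset":[0,0,0],"spin":0}]' | egrep 'posi|force'; done
python3 - <<'E'
from rig import bot
from h import *
c=bot.capture("wrist");cv2.imwrite("pics/wrist3.png",c["pixels"])
E
```

```text
position: [0.4865, -0.0692, 0.2027]
force: [-3.8, -3.3, 1.3]
position: [0.487, -0.0683, 0.2026]
force: [-7.6, -7.3, 3.9]
position: [0.4875, -0.0675, 0.2026]
force: [-11.1, -10.7, 5.5]
```

View pics/wrist3.png

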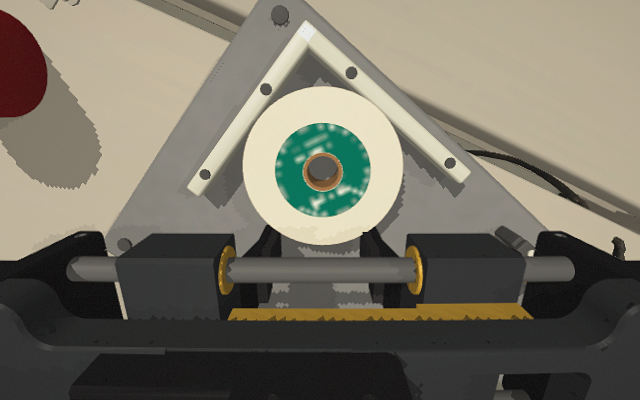

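Both force components rose together to about −11 N, so the spool is pressing on both stops. I'll back off, lift and check.

```bash
python3 -m crank '[{"offset":[0,-0.004,0],"spin":0},{"offset":[0,-0.008,0],"spin":0},{"offset":[0,-0.015,0],"spin":0},{"offset":[-0.03,-0.005,0],"spin":0},{"offset":[-0.035,-0.02,0],"spin":0},{"offset":[-0.035,-0.02,0],"spin":0},{"offset":[0,0,0],"spin":0}]'
python3 - <<'E'
from rig import bot
from h import *
s=bot.read_state();print(s["position"])
c=bot.capture("wrist");cv2.imwrite("pics/wrist4.png",c["pixels"])
for n in ("wrist","scene"):
  c=bot.capture(n)
  for q in bot.regions_of("spool",c)[:2]:
    k=max(cv2.findContours(q["region"].astype(np.uint8),0,1)[0],key=cv2.contourArea)
    print(n,q["p"],q["extent"],np.median(cloud(c,q["region"]),0))
cv2.imwrite("pics/scene4.png",cv2.resize(c["pixels"][150:350,220:460],None,fx=3,fy=3))
E
```

```text
time_s: 9.3
position: [0.4331, -0.1128, 0.3059]
tcp_rot: [[0.006, 0.785, 0.619], [-0.003, 0.619, -0.785], [-1.0, 0.003, 0.006]]
force: [1.3, -0.5, 0.1]
opening: 0.567
[ 0.43306348 -0.11283749  0.30592364]
wrist 0.7 [318.0, 70.4, 104.3, 107.4] [ 0.5250565  -0.03789252  0.02802449]
scene 0.63 [329.3, 221.2, 41.0, 28.3] [ 0.51643523 -0.05250528  0.02573   ]
```

View pics/wrist4.png

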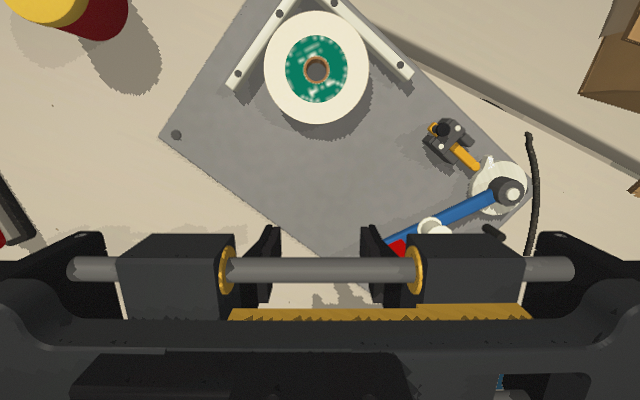

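View pics/scene4.png

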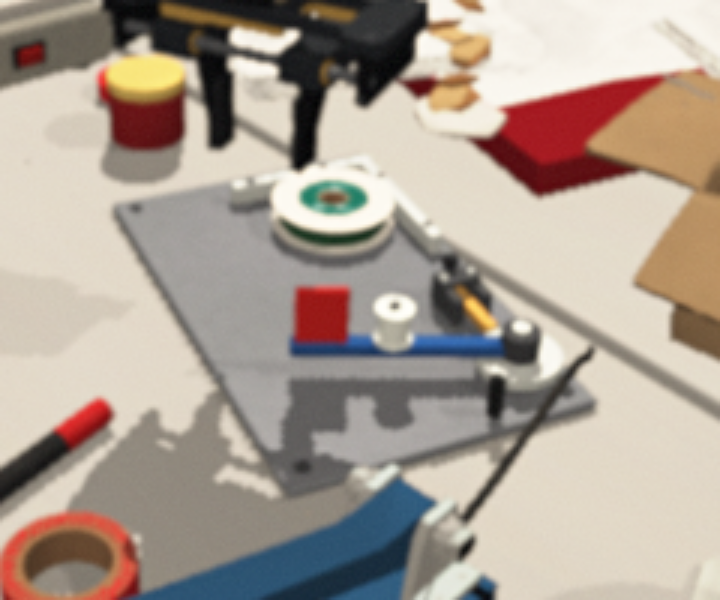

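The wrist view shows the spool (316,70) touching both bars. The scene view agrees: the tab is still forward and the tin hasn't moved. Next I'll close the fingers and set up to the left of the tab.

```bash
python3 -m crank '[{"offset":[0,0,0],"spin":-0.122},{"offset":[0,0,0],"spin":-0.122},{"offset":[0,0,0],"spin":-0.122},{"offset":[0,0,0],"spin":-0.121},{"offset":[0,-0.0142,0.0132],"spin":0},{"offset":[0,-0.0142,0.0132],"spin":0},{"offset":[0,-0.0142,0.0132],"spin":0},{"offset":[0,0,0],"spin":0},{"offset":[0.02,0,0],"spin":0},{"offset":[0.02,0,0],"spin":0},{"offset":[0,0,0],"spin":0}]' 0
python3 - <<'E'
from rig import bot
from h import *
s=bot.read_state();print(s["position"])
c=bot.capture("wrist");cv2.imwrite("pics/wrist5.png",c["pixels"])
c=bot.capture("scene");cv2.imwrite("pics/scene5.png",cv2.resize(c["pixels"][150:350,220:460],None,fx=3,fy=3))
x,y,a=np.load("jig.npy");x+=.0015
R=np.array([[np.cos(a),-np.sin(a)],[np.sin(a),np.cos(a)]])
p=R@[.072,-.125]+[x,y];print("pivot",p)
for th in np.arange(0,.80,.1):
    b=np.pi-.4+th+a;r=np.array([np.cos(b),np.sin(b)]);t=p+.125*r
    n=np.array([-r[1],r[0]])
    print(round(th,2),"tab",t.round(4),"tcp(off13)",(t-.013*n).round(4),"zang",np.degrees(b).round(1)-180)
E
```

```text
time_s: 10.65
position: [0.4521, -0.1664, 0.2609]
tcp_rot: [[-0.004, 0.404, 0.915], [0.003, 0.915, -0.404], [-1.0, 0.001, -0.005]]
force: [-0.3, -0.0, 0.1]
opening: 0.001
[ 0.45210008 -0.1663902   0.26091725]
pivot [ 0.55247886 -0.25007878]
0.0 tab [ 0.438  -0.1999] tcp(off13) [ 0.4432 -0.188 ] zang -23.69999999999999
0.1 tab [ 0.4335 -0.2116] tcp(off13) [ 0.4376 -0.1992] zang -17.900000000000006
0.2 tab [ 0.4303 -0.2237] tcp(off13) [ 0.433 -0.211] zang -12.199999999999989
0.3 tab [ 0.4283 -0.236 ] tcp(off13) [ 0.4297 -0.2231] zang -6.5
0.4 tab [ 0.4275 -0.2485] tcp(off13) [ 0.4277 -0.2355] zang -0.6999999999999886
0.5 tab [ 0.428 -0.261] tcp(off13) [ 0.4268 -0.248 ] zang 5.0
0.6 tab [ 0.4297 -0.2733] tcp(off13) [ 0.4272 -0.2606] zang 10.699999999999989
0.7 tab [ 0.4326 -0.2855] tcp(off13) [ 0.4289 -0.273 ] zang 16.400000000000006
```

View pics/wrist5.png

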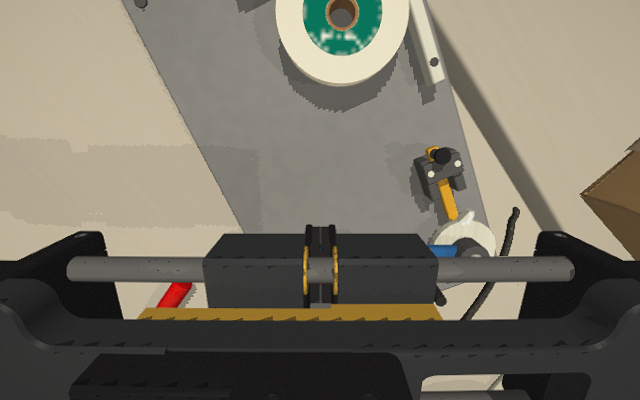

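View pics/scene5.png

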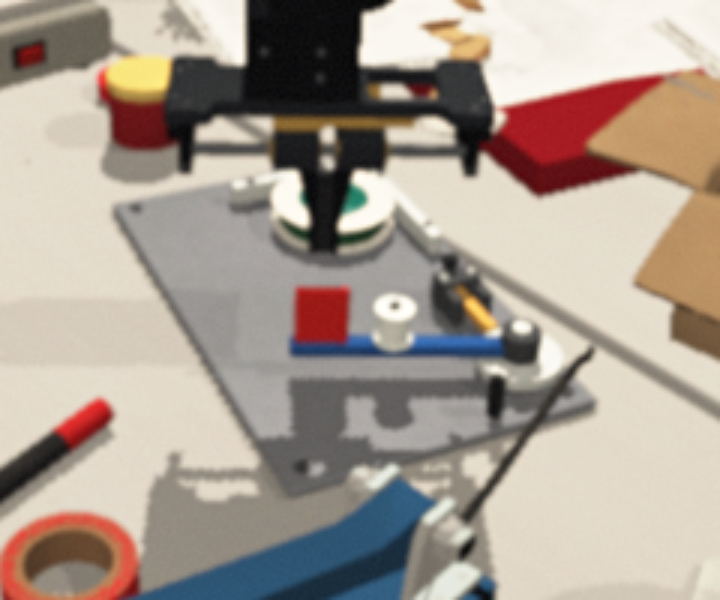

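```bash
python3 - <<'E'
from rig import bot
from h import *
c=bot.capture("wrist")
print(onz(c,[[182,283],[192,284],[160,306]],.071))
print("expect tab ends/center px",proj(c,[[.438,-.200,.071],[.4225,-.193,.071],[.4536,-.207,.071]]))
m=cv2.inRange(c["pixels"],(0,0,120),(70,70,255))>0;m[:230]=0;m[330:]=0;m[:,:100]=0;m[:,420:]=0
P=cloud(c,m);print(len(P),np.percentile(P,[2,50,98],axis=0))
c=bot.capture("scene")
hsv=cv2.cvtColor(c["pixels"],cv2.COLOR_BGR2HSV)
P=cloud(c,np.pad(np.ones((22,22),bool),((244,134),(316,302)))&(c["pixels"][...,2]>100)&(c["pixels"][...,1]<60));print(len(P),np.percentile(P,[2,50,98],axis=0))
E
```

```text
[[ 0.34787552 -0.16109937  0.071     ]
 [ 0.35406055 -0.16465513  0.071     ]
 [ 0.3223926  -0.17123897  0.071     ]]
expect tab ends/center px [[319.93467153 282.57993553]
 [295.85421532 282.37511943]
 [344.14090939 282.70447557]]
503 [[ 0.26908876 -0.19886812  0.00981606]
 [ 0.28919097 -0.18864393  0.0161748 ]
 [ 0.30387659 -0.17894076  0.01818517]]
285 [[ 0.42201236 -0.20687383  0.03008963]
 [ 0.43569234 -0.20041977  0.04980472]
 [ 0.44939973 -0.19367288  0.06744662]]
```

```bash
python3 -m crank '[{"offset":[0.018,0,0],"spin":0},{"offset":[0.018,0,0],"spin":0},{"offset":[0,-0.008,0],"spin":0},{"offset":[0,-0.008,0],"spin":0},{"offset":[0,-0.004,0],"spin":0},{"offset":[0,0,0],"spin":0}]'
python3 -m crank '[{"offset":[0,-0.002,0],"spin":0},{"offset":[0,-0.002,0],"spin":0},{"offset":[0,0,0],"spin":0}]'
python3 -m crank '[{"offset":[0,-0.002,0],"spin":0},{"offset":[0,0,0],"spin":0}]'
```

```text
time_s: 11.45
position: [0.4449, -0.1857, 0.2277]
tcp_rot: [[0.002, 0.404, 0.915], [-0.001, 0.915, -0.404], [-1.0, -0.0, 0.002]]
force: [-0.4, -0.5, -0.5]
opening: 0.004
time_s: 11.75
position: [0.4435, -0.1883, 0.2272]
tcp_rot: [[0.001, 0.402, 0.915], [-0.0, 0.915, -0.402], [-1.0, 0.0, 0.001]]
force: [1.3, 2.3, 2.9]
opening: 0.008
time_s: 11.95
position: [0.4426, -0.1902, 0.2269]
tcp_rot: [[0.0, 0.402, 0.916], [-0.0, 0.916, -0.402], [-1.0, 0.0, 0.001]]
force: [1.5, 2.3, 3.2]
opening: 0.004
```

Contact came about where I predicted, with a force of about 2.7 N, matching the spring at rest. Now I'll follow the arc.

```bash
python3 -m crank '[{"offset":[0,-0.0063,-0.0005],"spin":-0.05},{"offset":[0,-0.0063,-0.0005],"spin":-0.05},{"offset":[0,-0.0063,-0.0005],"spin":-0.05},{"offset":[0,-0.0063,-0.0005],"spin":-0.05},{"offset":[0,-0.0063,-0.0005],"spin":-0.05},{"offset":[0,-0.0063,-0.0005],"spin":-0.05},{"offset":[0,-0.0063,-0.0005],"spin":-0.05},{"offset":[0,0,0],"spin":0}]'
cat > th.py <<'E'
from rig import bot
from h import *
s=bot.read_state();q=np.array(s["position"]);Z=np.array(s["tcp_rot"])[:,2];Y=np.array(s["tcp_rot"])[:,1]
p=np.array([.5522,-.2501]);r=q[:2]-p;L=np.hypot(*r)
a=np.load("jig.npy")[2]
th=np.arctan2(r[1],r[0])+np.arcsin(.013/L)-(np.pi-.4+a); th=(th+np.pi)%(2*np.pi)-np.pi
print("theta",th,"radial",np.sqrt(L**2-.013**2),"tool ang theta",np.arctan2(Z[1],Z[0])+.4-a,"Fpush",-np.dot(s["force"],-Y),"F",s["force"],"z",q[2],s["time_s"])
E
python3 th.py
```

```text
time_s: 12.75
position: [0.4282, -0.2318, 0.2267]
tcp_rot: [[0.001, 0.064, 0.998], [0.0, 0.998, -0.064], [-1.0, 0.0, 0.001]]
force: [4.2, 4.5, 0.8]
opening: 0.003
theta 0.3704948037021092 radial 0.12468408819744001 tool ang theta 0.3490427985809723 Fpush 4.800114593053528 F [4.20183229 4.54107091 0.79988782] z 0.2266946748724209 12.75
```

```bash
python3 -m crank '[{"offset":[0,-0.0063,-0.0005],"spin":-0.05},{"offset":[0,-0.0063,-0.0005],"spin":-0.05},{"offset":[0,-0.0063,-0.0005],"spin":-0.05},{"offset":[0,-0.0063,-0.0005],"spin":-0.05},{"offset":[0,-0.0063,-0.0005],"spin":-0.05},{"offset":[0,-0.0063,-0.0005],"spin":-0.05},{"offset":[0,-0.0063,-0.0005],"spin":-0.05},{"offset":[0,0,0],"spin":0}]'
python3 th.py
```

```text
time_s: 13.55
position: [0.4272, -0.2742, 0.226]
tcp_rot: [[-0.004, -0.282, 0.959], [0.005, 0.959, 0.282], [-1.0, 0.006, -0.002]]
force: [3.1, 8.8, 2.1]
opening: 0.002
theta 0.7059614007756672 radial 0.12661149088130652 tool ang theta 0.6991277964418686 Fpush 7.635021997791318 F [3.06317398 8.84661946 2.13231327] z 0.2260215098450451 13.55
```

```bash
python3 -m crank '[{"offset":[0,-0.0025,0.0003],"spin":-0.02},{"offset":[0,-0.0025,0.0003],"spin":-0.02},{"offset":[0,0,0],"spin":0},{"offset":[0,0,0],"spin":0},{"offset":[0,0,0],"spin":0}]'
python3 th.py; python3 - <<'E'
from rig import bot
from h import *
c=bot.capture("wrist");cv2.imwrite("pics/wrist6.png",c["pixels"])
r=bot.regions_of("spool",c)
if r: print(r[0]["p"],r[0]["extent"],np.median(cloud(c,r[0]["region"]),0))
c=bot.capture("scene");cv2.imwrite("pics/scene6.png",cv2.resize(c["pixels"][150:350,220:460],None,fx=3,fy=3))
E
python3 th.py
```

```text
time_s: 14.05
position: [0.4282, -0.2778, 0.226]
tcp_rot: [[-0.006, -0.32, 0.947], [0.007, 0.947, 0.321], [-1.0, 0.009, -0.004]]
force: [-0.7, 6.2, 4.2]
opening: 0.009
theta 0.7354492556631573 radial 0.12634677192199675 tool ang theta 0.7391806980469048 Fpush 6.182222073082988 F [-0.7328563   6.23915719  4.17804939] z 0.22599277022080103 14.05
theta 0.7355346369226989 radial 0.12636049100936902 tool ang theta 0.739145430693708 Fpush 6.268463787107221 F [-0.27792994  6.48770511  3.78853239] z 0.2259917697911081 14.2
```

View pics/wrist6.png

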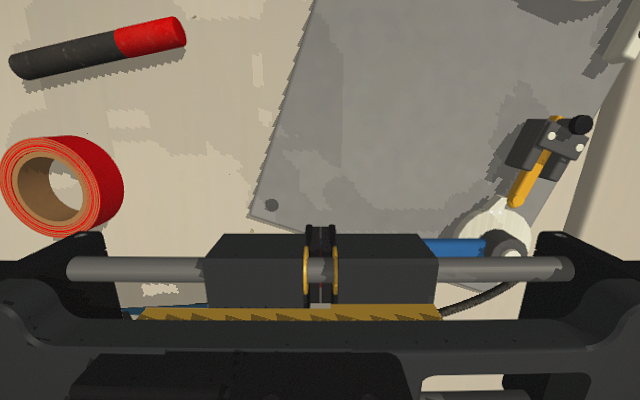

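View pics/scene6.png

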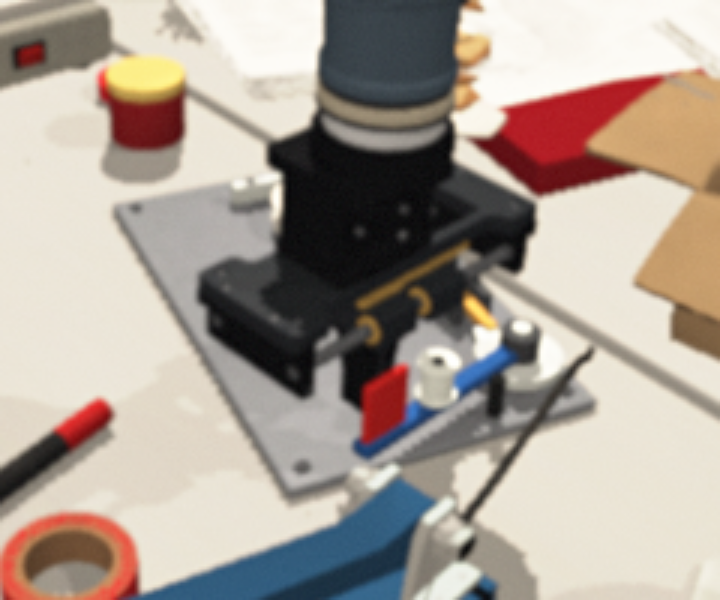

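The scene view shows the red tab (385,400 in the crop) swung right with the finger against its left face. The wrist view shows the arm by the pawl, with the knob beyond it. One more check of the arm angle from the picture, then I'll hand in.

```bash
python3 - <<'E'
from rig import bot
from h import *
c=bot.capture("scene");b=c["pixels"].astype(int)
m=(b[...,2]>90)&(b[...,1]<60)&(b[...,0]<60);k=np.zeros_like(m);k[265:302,336:360]=1
P=cloud(c,m&k);t=np.median(P,0);print(len(P),t)
a=np.load("jig.npy")[2];r=t[:2]-[.5522,-.2501];th=np.arctan2(r[1],r[0])+np.arcsin(-.003/.125)-(np.pi-.4+a);print((th+np.pi)%(2*np.pi)-np.pi,np.hypot(*r))
s=bot.read_state();print(s["force"],s["time_s"],np.abs(s["qvel"]).max())
bot.hand_in()
E
```

```text
265 [ 0.42926007 -0.29283079  0.05285232]
0.7234261898675918 0.13015432257569856
[-1.48050876  7.25304232  3.34486058] 14.25 0.071077362029055
the job is handed in; nothing more can be done
```

The job is handed in at about 14.3 s of the 48 s allowed: the spool is seated against both stops, and the fingers are still holding the tab past the click. The hand-in reports no verdict, so these are my own last checks:

- **Spool:** I pushed it diagonally with two open fingers until the force rose about equally in x and y, to about 11 N each. It measured (0.525, −0.038) afterwards, against an estimated seat of (0.522, −0.040), which agrees within the calibration. In the close-up after backing off it touched both bars. I didn't see it clearly again at the end, because the arm was in the way, but nothing had gone near it since.
- **Tensioner:** I pushed the tab's left face along its arc with closed fingers. The arm angle came out at 0.735 rad from the tool pose and 0.723 rad from the camera. Both are past the 0.62 click and short of the 0.85 end stop.
- **Hold:** the push on the tab is about 6–7 N and the arm is still.
- **Pawl:** I couldn't measure its drop directly. That it clicked is inferred from the angle.
- **Tin and ribbon roll:** the tin was in its original place in the last scene picture. I didn't remeasure the red ribbon roll, but the tool crossed high above that area and never touched either.

One check was unclear: the force reading included 3–4 N vertically on the tab, which I put down to friction.

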